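Close up the terminal box: shut the flap and snap the clip cover on

ROBOT

A 7-joint arm with a two-finger parallel gripper is mounted at the origin on a cart in front of the work surface, level with it; the furniture and walls round the work are solid. World frame = base frame: x ahead of the robot, y to its left, z up, the work surface at z = 0. Lengths are in m, angles in rad, forces in N, time in s.
With the tool pointing down it reaches from about 0.4 to 0.75 m from the base axis. Payload 19.5 kg.
Tool frame: the origin (TCP) lies on the mounting face of the last link; the fingertips stand 173 mm ahead of it and the grasp point (between the pads) lies 155 mm ahead of it; z points along the fingers, y is the line along which they close (so a half turn about z gives the same grasp; the last joint's range is limited). The gripper opens to 85 mm and grips with 20 to 120 N. Pads are 22 mm wide; open, the fingers measure 114 mm over their backs; the gripper's body (76 mm by 85 mm) begins 54 mm behind the grasp point. The pads swing forward as they close: fully open they stand 13 mm farther back than shut.
Start: joints at [-1.367, 0.707, -0.028, 1.485, 0.022, 0.951, -0.075], TCP at [0.14, 0.558, 0.405] pointing down, gripper open.
Joint ranges: [-2.71, 2.71], [-0.32, 2.16], [-1.57, 1.52], [0, 2.45], [-1.46, 4.6], [0, 2.02], [-2.83, 2.83]. Speed limits (rad/s): [1.89, 1.89, 2.57, 2.57, 3.01, 3.01, 3.01].

INTERFACE

Orientations are given as a 3x3 rotation matrix whose columns are the frame's x, y, z axes.
In Python, from bench import * gives the robot as it stands.
- The arm moves only by the tool send_rows, never from a script. Its argument "deltas" is text: rows parted by semicolons, each of 6 numbers parted by spaces: the shift along the world's x, y, z in cm, then the turn, a rotation vector about the world's x, y, z in rad. In form: x y z rx ry rz; .... A call has 1 to 20 rows; each row shifts and turns the commanded pose from where the row before left it; what a row does not reach is not made up. A row lasts 1/8 s, in which the tool goes at most 62.5 mm and 10.7 degrees, less where a joint would pass 70% of its speed; a pose out of reach is approached as far as the arm can. A call with a gripper value outside its range is refused whole. "hand" is the finger opening in cm, from 0 to 8.54, set as the call begins (left out, the last holds). The fingers move at their own pace and stop on an object; the grip force is fixed at half the most. Time passes only in rows, so rows that do not move let the fingers close. It gives the time, the measured TCP pose, the force, the opening and the grip force at its end, in the units of the state.
- read_state(): the state, without advancing time (a new reading comes with each control period).
- capture(name): name is "scene" or "top" or "wrist"; returns a dict with "color" (420x560x3 uint8, blue, green, red), "z_map" (420x560 float32, m along the optical axis (not along the pixel's ray), 0 where there is no reading), "vfov" (degrees; the focal length in pixels is half the picture's height over the tangent of half this angle, whatever the lens; pixels are square), "cx", "cy" (the principal point, pixels), "position" and "attitude" of the camera in the world. Camera axes: x right, y down, z forward; pixel columns grow to the right and rows downward; lengths in m; the calibration is good to about 2 mm. A picture is of the moment at which its call begins.
- sign_off(): hands the job in; it is judged then, once.
Trained networks look in a picture, given as the dict that the camera call returned (one of the last four; its "shot" number tells which), for a name from the list of things; names that differ only in an ending like _2 or _b are one class to them, and where a whole thing is asked for, a point or a joint stands for the part that bears it (a point fixed in the world has none). Each returns a list of dicts, best first, with "conf" (0 to 1); they miss things now and then, are a little off and sometimes report something else, mostly with a low value. They report only what shows in the picture. A call takes as long as a camera call. They do not tell look-alikes from the thing itself.
- boxes_of(picture, target): "bbox" ([left, top, right, bottom] in pixels, round what is visible of it).
- cut_out(picture, target): "mask" (420x560 bool, what is visible of it) and "bbox" ([left, top, right, bottom] in pixels, round what is visible of it).
The state is a dict: "clock": time; "joint_pos": joint angles; "dq": joint speeds; "joint_efforts": joint torques, N m; "tool_pos": TCP position; "tool_rot": TCP orientation; "contact_force": force on the tool from outside, world axes, zero at the start; "torque": the same for the moment, N m; "grip_width": finger opening in m; "grasp_force": force on a finger pad.
Only numpy, scipy, OpenCV 4.12 (cv2) and the standard library are available. Lean on these libraries where they do the work, as an engineer would, in place of code of your own. Each camera call takes 0.05 s, during which the arm holds its last target. There are 200 camera calls.

TASK

Close up the grey terminal box: first push its blue drop-front flap up until it is shut, then pick up the white clip cover, which has a black grip bar on top, set it on the box with its lip over the flap and press it down until both spring catches snap over and it sits flush all round. Do not force it harder than a firm push by hand, and leave the torch, the tape roll, the paint can and the glue stick where they are. Finish with the gripper still on the cover, pressing it firmly down onto the box; do not let go.

Things in the scene. Friction and masses are not known exactly. Their poses are not given: they have to be found in the camera images.
- box: Grey plastic terminal box on a plywood board, fixed to the bench. Origin: centre of the board's underside, on the bench; x to the back of the box, y to its left, z up. Board 110 (x) x 150 (y) x 12 mm; box outside 84 x 124 mm, rim at z = 58 mm, walls 4 mm: open top 76 x 116 mm. Its front (-x, robot side) is the blue flap between corner posts. Terminals inside reach z = 30 mm.
- box_mouth (a point): Centre of the box's open top at rim height, 58 mm above the bench; axes as the box's. The cover fits with its x, y axes along these, centred, with 2 mm play. It first rests on the rollers, origin 47 mm above the box's origin; 10 to 20 N presses it past them, the force drops at 41 mm, and it is home, plate on rim, at 34.8 mm.
- flap (a joint): Angle of the blue drop-front flap: 0 = shut (upright, flush with the box front), grows as it leans out towards the front (-x of the box), at most 1.1; starts between 0.4 and 0.8. Friction in the hinge (0.05 Nm, 1 to 2 N at the top edge) keeps it where it is left.
- flap_hinge (a point): Middle of the flap's hinge line, which runs along the box's y, 40 mm in front of the box's centre and 19 mm above the bench.
- flap_edge (a point): Middle of the flap's free top edge, 37 mm from the hinge line; the flap is 96 mm wide (box y) and 4 mm thick, with a 6 mm rounded ridge on its outer face 8 mm below the edge. A fingertip in front of the edge shuts it by following its arc, up and towards the box; a level push may jam it.
- cover: White loose clip cover, about 140 g, lying right way up. Origin: centre of its underside (foot of its skirt); x to its back, y to its left, z up. Plate 94 x 132 x 4 mm, underside at z = 23.2 mm; skirt below 72 (x) x 108 (y) mm, rounded foot; at each end a bead (reaching y = +-56, z = 3 mm) that passes a roller. A lip on the plate's front edge (-x) hangs 6 mm down, closing over the flap.
- cover_grip (a point): Centre of the black grip bar on top of the cover: 16 (cover x) x 50 (cover y) x 24 mm high, from the plate's top at 27 mm to 51 mm above the cover's origin; this point is 39 mm above the origin.
- cover_front (a point): Middle of the cover's front lip, 47 mm in front (-x) of the cover's centre, at the plate's underside.
- torch: Dark grey torch, 120 mm long, 36 mm thick, lying pointing away from the robot in the middle of the bench; a bystander. Origin: centre of its underside.
- masking_roll: Roll of beige masking tape, 94 mm across, 25 mm high; a bystander. Origin: centre of its underside.
- paint_can: Small paint can with an orange band, 64 mm across, 80 mm high; a bystander. Origin: centre of its underside.
- glue_stick: Yellow, white and red glue stick standing upright, 24 mm across, 95 mm high; a bystander. Origin: centre of its underside.
- catch_l (a point): Roller of the left catch: a sprung steel roller along x, 38 mm long, 8 mm thick, axis 44 mm above the bench, standing 5 mm into the opening from the end wall (y = 58 mm) and yielding outward; an equal one in the right end wall. Black catch housings outside reach y = +-70 mm, z 32 to 56 mm.
There are look-alikes about, which are no part of the job. Several things have the shape of the cover; the one meant has the colours described above.

How it is judged:
By the outcome, as a careful person would: the job done as asked, in the order asked, and still so for the second after the job is handed in, while the arm keeps its last pose, push and grip.
It also fails if it takes over 61 s, if anything falls off the work surface, if the arm or the gripper's body presses on something with over 40 N, if the wrist force passes 120 N, or if a joint passes its speed limit or range.

## Working session

There is one attempt and no reset: what is moved stays moved. The work goes in short steps, Python scripts to look and compute and a tool call to move; the robot and the scene stay as the last step left them, time stands still between calls to the robot, and variables do not carry over. Pictures are saved under pics/ and viewed, at most 10 in all, crops included, and the job is handed in when it is done.

Besides the shell and the picture viewer there is one more tool, called after "Emit:" as name(argument=value, ...), one argument or row to a line, values as JSON. send_rows: Moves the arm, as the interface text tells. Its arguments: {"type":"object","properties":{"deltas":{"type":"string"},"hand":{"type":"number"}},"required":["deltas"]}

```bash
mkdir -p pics
cat > h.py <<'E'
from bench import *
import numpy as np, cv2
def f(c): return c["color"].shape[0]/2/np.tan(np.radians(c["vfov"])/2)
def pts(c,mask=None):
    z=c["z_map"]; v,u=np.nonzero((z>0)&(mask if mask is not None else True))
    d=z[v,u]; F=f(c)
    p=np.c_[(u-c["cx"])*d/F,(v-c["cy"])*d/F,d]
    return p@np.array(c["attitude"]).T+np.array(c["position"]),u,v
def proj(c,P):
    q=(np.atleast_2d(P)-c["position"])@np.array(c["attitude"]); F=f(c)
    return np.c_[q[:,0]/q[:,2]*F+c["cx"],q[:,1]/q[:,2]*F+c["cy"]]
E
python3 - <<'E'
from h import *
s=read_state(); print(s["tool_pos"],np.round(s["tool_rot"],3),s["clock"],s["contact_force"])
for n in ("scene","top"):
    c=capture(n); cv2.imwrite(f"pics/{n}1.png",c["color"]); print(n,c["position"],c["vfov"])
    for t in ("box","flap","cover","torch","masking_roll","paint_can","glue_stick"):
        for r in cut_out(c,t)[:4]:
            p,_,_=pts(c,r["mask"]); print(t,round(r["conf"],2),np.round(r["bbox"]),np.round(np.median(p,0),3),np.round(np.percentile(p,[2,98],axis=0),3).tolist())
E
```

```text
[0.13989101 0.55765239 0.40424965] [[-0.97   0.243 -0.   ]
 [ 0.243  0.97  -0.001]
 [-0.    -0.001 -1.   ]] 0.0 [-0.17670454 -0.16476109  0.10144491]
scene [ 0.13688747 -0.66353957  0.54460324] 48.40360277466548
box 0.81 [186. 163. 260. 222.] [0.516 0.14  0.028] [[0.461, 0.077, -0.001], [0.574, 0.216, 0.057]]
flap 0.64 [327. 170. 364. 216.] [ 0.714 -0.032  0.049] [[0.697, -0.048, -0.002], [0.821, 0.071, 0.078]]
flap 0.51 [184. 188. 218. 212.] [0.464 0.139 0.038] [[0.458, 0.102, 0.02], [0.486, 0.191, 0.047]]
cover 0.91 [292. 241. 382. 294.] [ 0.568 -0.193  0.026] [[0.523, -0.248, -0.002], [0.634, -0.116, 0.05]]
cover 0.83 [221. 295. 321. 362.] [ 0.395 -0.242  0.027] [[0.34, -0.299, 0.019], [0.46, -0.168, 0.051]]
torch 0.94 [198. 222. 259. 263.] [ 0.456 -0.014  0.025] [[0.394, -0.021, -0.002], [0.511, 0.004, 0.035]]
masking_roll 0.81 [288. 170. 331. 194.] [0.736 0.09  0.017] [[0.687, 0.058, -0.0], [0.773, 0.147, 0.024]]
paint_can 0.92 [329. 170. 361. 215.] [ 0.714 -0.033  0.052] [[0.697, -0.048, 0.001], [0.756, 0.011, 0.078]]
glue_stick 0.96 [292. 176. 304. 220.] [ 0.622 -0.001  0.052]
[... 549 characters left out ...]
   0.028] [[0.526, -0.247, 0.022], [0.627, -0.117, 0.052]]
torch 0.75 [289. 247. 299. 294.] [ 0.461 -0.005  0.03 ] [[0.4, -0.018, 0.021], [0.511, 0.012, 0.038]]
masking_roll 0.74 [235. 140. 269. 177.] [0.732 0.104 0.023] [[0.684, 0.061, -0.003], [0.774, 0.149, 0.029]]
masking_roll 0.69 [288. 140. 316. 174.] [ 0.722 -0.016  0.077] [[0.697, -0.044, 0.012], [0.755, 0.012, 0.084]]
paint_can 0.97 [289. 141. 314. 175.] [ 0.723 -0.016  0.077] [[0.697, -0.044, -0.001], [0.758, 0.012, 0.084]]
paint_can 0.36 [202. 220. 263. 269.] [0.52  0.151 0.025] [[0.462, 0.079, 0.008], [0.577, 0.221, 0.06]]
paint_can 0.22 [337. 196. 395. 247.] [ 0.576 -0.18   0.028] [[0.525, -0.245, 0.022], [0.628, -0.117, 0.052]]
```

View pics/scene1.png

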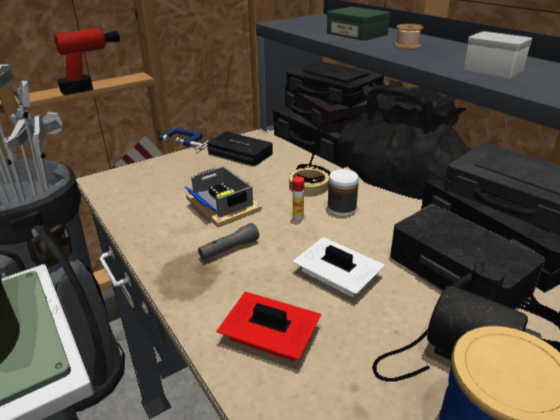

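Run:
```python
import cv2
a=cv2.imread("pics/top1.png")[120:345,170:450]
cv2.imwrite("pics/topcrop.png",cv2.resize(a,None,fx=2.6,fy=2.6,interpolation=cv2.INTER_CUBIC))
```

```text
(no output)
```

View pics/topcrop.png

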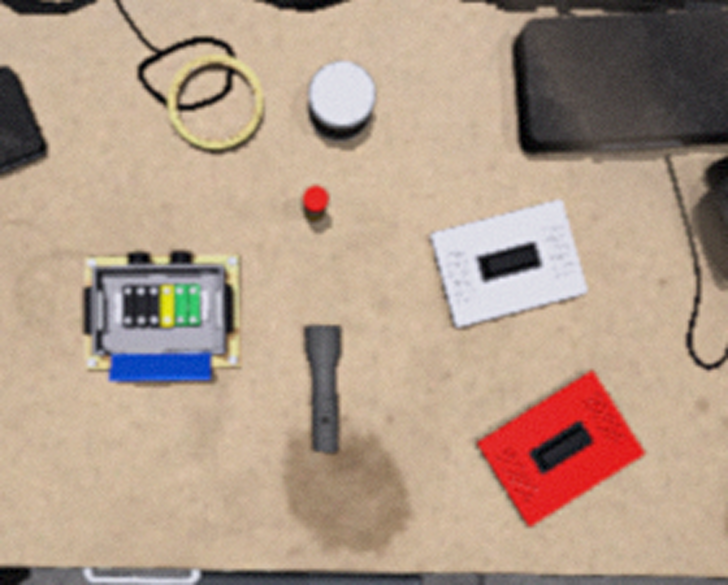

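The top view shows the look-alikes. The white cover with a black bar is at scene (338,265) / crop (508,262). The red cover is at scene (270,330) / crop (560,447). The network also reported the box as a cover. I choose the white one, and will check which edge carries its lip with the wrist camera. The blue flap is at crop (160,368), leaning toward the robot. I'll go to the box first.

Emit:
send_rows(
  deltas="2 -2.9 0 0 0 0.0175;2 -2.9 0 0 0 0.0175;2 -2.9 0 0 0 0.0175;2 -2.9 0 0 0 0.0175;2 -2.9 0 0 0 0.0175;2 -2.9 0 0 0 0.0175;2 -2.9 0 0 0 0.0175;2 -2.9 0 0 0 0.0175;2 -2.9 0 0 0 0.0175;2 -2.9 0 0 0 0.0175;2 -2.9 0 0 0 0.0175;2 -2.9 0 0 0 0.0175;2 -2.9 0 0 0 0.0175;2 -2.9 0 0 0 0.0175;0 0 0 0 0 0;0 0 0 0 0 0",
  hand=0,
)

```text
clock: 2.8
tool_pos: [0.4197, 0.1521, 0.4047]
tool_rot: [[-1.0, 0.001, -0.0], [0.001, 1.0, 0.0], [0.0, 0.0, -1.0]]
contact_force: [-0.3, 1.5, -0.2]
grip_width: 0.0002
grasp_force: 0.0
```

Run:
```python
from h import *
s=read_state(); print(s["tool_pos"],np.round(s["tool_rot"],3),s["clock"],s["contact_force"],s["grip_width"])
c=capture("wrist"); cv2.imwrite("pics/w1.png",c["color"]); print(c["position"],np.round(c["attitude"],3),c["vfov"])
for t in ("box","flap","cover"):
    for r in cut_out(c,t)[:3]:
        p,_,_=pts(c,r["mask"]); print(t,round(r["conf"],2),np.round(r["bbox"]),np.round(np.median(p,0),3),np.round(np.percentile(p,[2,98],axis=0),3).tolist())
np.save("w1.npy",c,allow_pickle=True)
```

```text
[0.41965541 0.15213007 0.40470031] [[-1.     0.001 -0.   ]
 [ 0.001  1.     0.   ]
 [ 0.     0.    -1.   ]] 2.8 [-0.33445692  1.47715847 -0.23636606] 0.00022900216756103302
[0.34464747 0.15123802 0.3739529 ] [[ 0.001  0.956  0.293]
 [ 1.    -0.001  0.   ]
 [ 0.     0.293 -0.956]] 64.69305508692126
box 0.66 [214. 220. 344. 316.] [0.503 0.154 0.021] [[0.461, 0.081, 0.007], [0.563, 0.221, 0.058]]
flap 0.64 [231. 219. 324. 247.] [0.471 0.149 0.038] [[0.459, 0.104, 0.02], [0.488, 0.196, 0.047]]
cover 0.88 [  0. 266.  71. 348.] [ 0.57  -0.148  0.027] [[0.522, -0.189, 0.005], [0.62, -0.113, 0.05]]
```

View pics/w1.png

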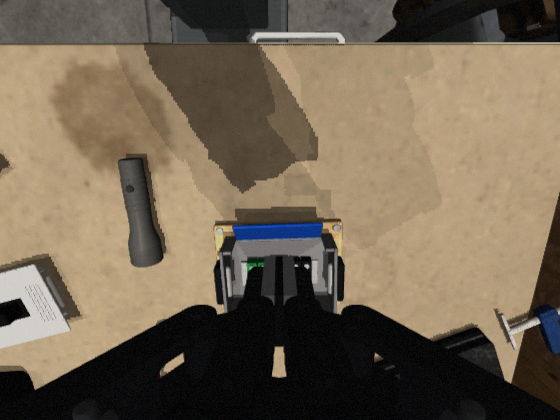

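The wrist view is upside down: the flap is at (278,232), the box at (279,265), the torch at (140,210), and the white cover is cut off at the left (30,310). Next I fit the box pose and the flap.

Run:
```python
from h import *
w=np.load("w1.npy",allow_pickle=True).item(); t=capture("top")
for n,c in (("w",w),("t",t)):
    p,u,v=pts(c); roi=(abs(p[:,0]-.52)<.085)&(abs(p[:,1]-.15)<.1)
    col=c["color"][v,u].astype(int); blue=(col[:,0]>col[:,2]+60)&(col[:,0]>100)
    for lab,lo,hi in (("board",.007,.02),("rim",.052,.066)):
        m=roi&(p[:,2]>lo)&(p[:,2]<hi)&~blue; 
        if m.sum()<20: continue
        q=p[m]; r=cv2.minAreaRect((q[:,:2]*1000).astype(np.float32)); print(n,lab,m.sum(),np.round(r[0],1),np.round(r[1],1),round(r[2],2),np.round(np.median(q[:,2]),4),"bb",np.round(np.percentile(q[:,:2],[.5,99.5],axis=0),4).tolist())
    q=p[roi&blue]; print(n,"blue",len(q),np.round(np.percentile(q,[1,99],axis=0),4).tolist())
    qc=np.median(q,0); k=q[np.linalg.norm(q-qc,axis=1)<.06]; 
    for _ in range(3):
        m0=k.mean(0); nv=np.linalg.svd(k-m0)[2][2]; k=k[abs((k-m0)@nv)<.003]
    print("plane n",np.round(nv,3),m0.round(4))
```

```text
w board 3699 [524.9 151.5] [109.9 150.1] 1.62 0.015 bb [[0.4691, 0.0766], [0.5722, 0.225]]
w rim 1176 [522.6 151.4] [ 79.7 140. ] 1.23 0.0567 bb [[0.482, 0.0821], [0.5585, 0.2213]]
w blue 1259 [[0.4588, 0.104, 0.0238], [0.4848, 0.1959, 0.0477]]
plane n [0.697 0.023 0.717] [0.4703 0.1502 0.0381]
t board 1134 [529.1 144.4] [170.7 145.1] 86.28 0.0144 bb [[0.4721, 0.0765], [0.5803, 0.2268]]
t rim 291 [526.2 152.6] [ 83.2 139. ] 1.33 0.0566 bb [[0.486, 0.0828], [0.5687, 0.2223]]
t blue 296 [[0.4586, 0.1046, 0.0023], [0.4889, 0.1751, 0.5111]]
plane n [0.752 0.028 0.658] [0.4726 0.137  0.0351]
```

Box centre is about (0.525, 0.152) with yaw about 0.025, and the flap is at about 0.8 rad with its edge at (0.458, z 0.046). I'll lower the closed fingers in front of the edge.

Emit:
send_rows(
  deltas="0.4 0 -3.4 0 0 0;0.4 0 -3.4 0 0 0;0.4 0 -3.4 0 0 0;0 0 -3.4 0 0 0;0 0 -3.4 0 0 0;0 0 -3.2 0 0 0;0 0 0 0 0 0;0.4 0 0 0 0 0;0.3 0 0 0 0 0;0 0 0 0 0 0",
)

```text
clock: 4.3
tool_pos: [0.4393, 0.1517, 0.2034]
tool_rot: [[-1.0, 0.001, 0.001], [0.001, 1.0, 0.0], [-0.001, 0.0, -1.0]]
contact_force: [0.1, -0.2, -1.3]
grip_width: 0.0004
grasp_force: 0.0
```

Emit:
send_rows(
  deltas="0.3 0 0.05 0 0 0;0.3 0 0.15 0 0 0;0.3 0 0.2 0 0 0;0.3 0 0.2 0 0 0;0.3 0 0.15 0 0 0;0.3 0 0.12 0 0 0;0.2 0 0.1 0 0 0;0 0 0 0 0 0",
)

```text
clock: 5.3
tool_pos: [0.4591, 0.1517, 0.2124]
tool_rot: [[-1.0, 0.001, 0.0], [0.001, 1.0, 0.0], [-0.0, 0.0, -1.0]]
contact_force: [-1.8, 0.9, 1.1]
grip_width: -0.0001
grasp_force: 0.9
```

```bash
cat > flap.py <<'E'
from h import *
import sys
for n in ("top","wrist"):
    c=capture(n); p,u,v=pts(c); roi=(abs(p[:,0]-.5)<.07)&(abs(p[:,1]-.152)<.055)&(p[:,2]<.075)
    col=c["color"][v,u].astype(int); b=roi&(col[:,0]>col[:,2]+50)&(col[:,0]>80)
    if b.sum()<5: print(n,"none");continue
    q=p[b]; top=q[q[:,2]>np.percentile(q[:,2],80)]
    print(n,b.sum(),"range",np.round(np.percentile(q,[2,98],axis=0),4).tolist(),"edge",top.mean(0).round(4))
cv2.imwrite(sys.argv[1],c["color"])
E
python3 flap.py pics/w2.png
```

```text
top 24 range [[0.4738, 0.1054, 0.022], [0.5382, 0.1367, 0.0518]] edge [0.4778 0.1067 0.0469]
wrist 432 range [[0.4691, 0.121, 0.0456], [0.4731, 0.197, 0.0537]] edge [0.4706 0.176  0.0514]
```

Emit:
send_rows(
  deltas="0.3 0 0.08 0 0 0;0.3 0 0.06 0 0 0;0.3 0 0.05 0 0 0;0 0 0 0 0 0",
)

```text
clock: 5.9
tool_pos: [0.4683, 0.1517, 0.2143]
tool_rot: [[-1.0, 0.001, 0.001], [0.001, 1.0, 0.0], [-0.001, 0.0, -1.0]]
contact_force: [0.3, 0.1, 0.1]
grip_width: 0.0003
grasp_force: 0.0
```

Emit:
send_rows(
  deltas="0.2 0 0.02 0 0 0;0.2 0 0 0 0 0;0 0 0 0 0 0",
)

```text
clock: 6.28
tool_pos: [0.4706, 0.1518, 0.2142]
tool_rot: [[-1.0, -0.0, -0.004], [-0.0, 1.0, -0.001], [0.004, -0.001, -1.0]]
contact_force: [-14.7, 1.5, 7.8]
grip_width: -0.0003
grasp_force: 7.4
```

```bash
python3 flap.py pics/w3.png
```

```text
top 8 range [[0.4858, 0.1043, 0.0253], [0.5382, 0.1365, 0.0577]] edge [0.4859 0.1051 0.0568]
wrist 480 range [[0.479, 0.1212, 0.0482], [0.4841, 0.1875, 0.052]] edge [0.4818 0.157  0.0514]
```

The stop was reached at about 15 N, so I'll back off, rise and check the flap.

Emit:
send_rows(
  deltas="-1 0 0 0 0 0;-1.5 0 0.5 0 0 0;0 0 3 0 0 0;0 0 5 0 0 0;0 0 5 0 0 0;0 0 4 0 0 0;0 0 0 0 0 0",
  hand=0,
)

```text
clock: 7.25
tool_pos: [0.447, 0.1517, 0.3918]
tool_rot: [[-1.0, 0.001, 0.005], [0.001, 1.0, 0.001], [-0.005, 0.001, -1.0]]
contact_force: [-0.8, 0.1, -1.4]
grip_width: -0.0
grasp_force: 0.0
```

```bash
python3 flap.py pics/w4.png
python3 - <<'E'
from h import *
s=read_state(); print(np.round(s["joint_pos"],2),s["tool_pos"])
a=cv2.imread("pics/w4.png"); cv2.imwrite("pics/w4c.png",a[150:420,150:420])
E
```

```text
top 74 range [[0.4806, 0.1052, 0.0128], [0.5381, 0.1446, 0.0587]] edge [0.4853 0.1225 0.0562]
wrist 756 range [[0.4798, 0.1065, 0.0477], [0.4879, 0.1941, 0.0572]] edge [0.4854 0.1515 0.0566]
[-0.27  0.58 -0.21  1.87  0.18  0.71  0.99] [0.44675802 0.15158141 0.38930671]
```

View pics/w4c.png

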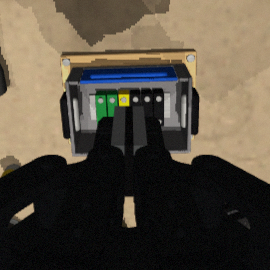

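The flap at crop (128,74) is upright between the posts. Its edge measures x 0.485, z 0.057, which is shut. Next I move to look at the cover.

Emit:
send_rows(
  deltas="0.3 -3 -0.4 0 0 0;0.3 -3.5 -0.5 0 0 0;0.3 -3.5 -0.5 0 0 0;0.3 -3.5 -0.5 0 0 0;0.3 -3.5 -0.5 0 0 0;0.3 -3.5 -0.5 0 0 0;0.3 -3.5 -0.5 0 0 0;0 0 0 0 0 0",
  hand=8.5,
)

```text
clock: 8.35
tool_pos: [0.4676, -0.0904, 0.354]
tool_rot: [[-1.0, 0.004, -0.002], [0.004, 1.0, -0.0], [0.002, -0.0, -1.0]]
contact_force: [0.2, 1.1, 0.4]
grip_width: 0.0854
grasp_force: 0.0
```

Run:
```python
from h import *
c=capture("wrist"); np.save("w5.npy",c,allow_pickle=True)
p,u,v=pts(c); col=c["color"][v,u].astype(int)
roi=(abs(p[:,0]-.575)<.1)&(abs(p[:,1]+.18)<.1)
for lab,lo,hi in (("plate",.024,.033),("bar",.046,.058)):
    m=roi&(p[:,2]>lo)&(p[:,2]<hi); q=p[m]
    r=cv2.minAreaRect((q[:,:2]*1000).astype(np.float32)); print(lab,m.sum(),np.round(r[0],1),np.round(r[1],1),round(r[2],2),np.median(q[:,2]).round(4),q[:,2].max().round(4))
b=proj(c,[[x,y,.02] for x in(.5,.65) for y in(-.27,-.1)]); l,t=np.maximum(b.min(0),0).astype(int);R,B=b.max(0).astype(int)
print(l,t,R,B)
a=c["color"][t:B,l:R]; cv2.imwrite("pics/w5c.png",cv2.resize(a,None,fx=min(780/a.shape[1],580/a.shape[0]),fy=min(780/a.shape[1],580/a.shape[0])))
```

```text
plate 6624 [ 542.8 -191.6] [167.9 131.9] 15.62 0.0274 0.0329
bar 490 [ 576.2 -173.7] [15.7 33.9] 16.14 0.051 0.0531
94 226 271 355
```

View pics/w5c.png

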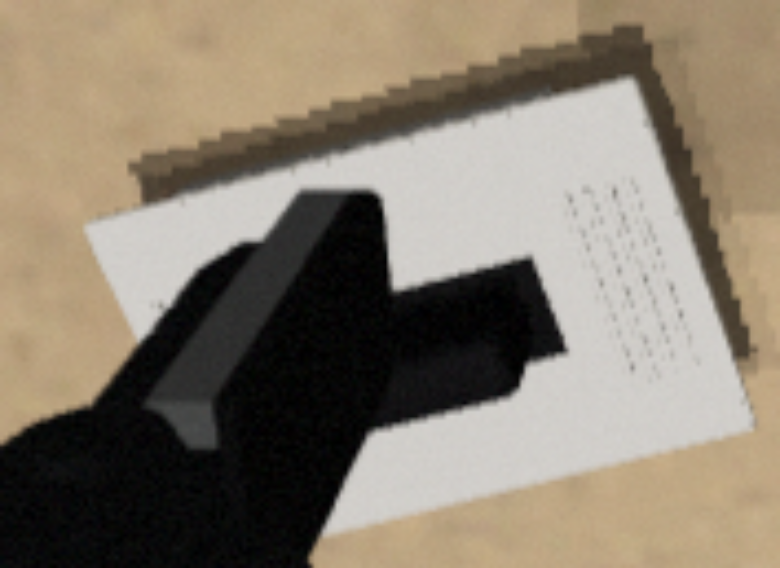

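The cover fills the crop: the bar is at (470,340), partly hidden by a finger, and the robot-side edge runs from (88,225) to (630,75). I need depth on the edge faces to find the lip.

Run:
```python
from h import *
w=np.load("w5.npy",allow_pickle=True).item()
S=capture("scene"); T=capture("top")
R=lambda a:np.array([[np.cos(a),-np.sin(a)],[np.sin(a),np.cos(a)]])
for n,c in (("w",w),("s",S),("t",T)):
    p,u,v=pts(c); col=c["color"][v,u].astype(int)
    roi=(abs(p[:,0]-.575)<.1)&(abs(p[:,1]+.18)<.1)&(p[:,2]<.07)
    m=roi&(col.min(1)>120)&(p[:,2]>.022)&(p[:,2]<.033)
    r=cv2.minAreaRect((p[m][:,:2]*1000).astype(np.float32)); print(n,"plate",m.sum(),np.round(r[0],1),np.round(r[1],1),round(r[2],2))
    q=p.copy(); q[:,:2]=(p[:,:2]-[.5765,-.181])@R(.275)
    k=roi&(abs(q[:,1])<.05)
    for lab,kk in (("front",k&(abs(q[:,0]+.045)<.012)),("back",k&(abs(q[:,0]-.045)<.012))):
        print(n,lab,[(int(a*1000),int((kk&(q[:,2]>a)&(q[:,2]<=a+.003)).sum()), (np.round(np.median(q[kk&(q[:,2]>a)&(q[:,2]<=a+.003),0])*1000,1) if (kk&(q[:,2]>a)&(q[:,2]<=a+.003)).any() else None)) for a in np.arange(0,.033,.003)])
```

```text
w plate 6240 [ 578.  -181.7] [ 94.8 131.8] 15.82
w front [(0, 303, np.float64(-48.6)), (3, 0, None), (6, 0, None), (9, 0, None), (12, 0, None), (15, 6, np.float64(-45.5)), (18, 79, np.float64(-45.6)), (21, 103, np.float64(-45.7)), (24, 430, np.float64(-41.6)), (27, 742, np.float64(-39.8)), (30, 0, None)]
w back [(0, 0, None), (3, 0, None), (6, 0, None), (9, 0, None), (12, 0, None), (15, 0, None), (18, 0, None), (21, 0, None), (24, 294, np.float64(40.7)), (27, 709, np.float64(40.3)), (30, 0, None)]
s plate 2130 [ 576.6 -181.2] [ 98. 133.] 15.41
s front [(0, 44, np.float64(-34.2)), (3, 35, np.float64(-34.6)), (6, 10, np.float64(-34.4)), (9, 4, np.float64(-34.4)), (12, 0, None), (15, 21, np.float64(-45.8)), (18, 55, np.float64(-46.2)), (21, 69, np.float64(-46.3)), (24, 305, np.float64(-40.9)), (27, 45, np.float64(-39.7)), (30, 0, None)]
s back [(0, 0, None), (3, 0, None), (6, 0, None), (9, 0, None), (12, 0, None), (15, 0, None), (18, 0, None), (21, 5, np.float64(44.0)), (24, 194, np.float64(40.9)), (27, 39, np.float64(37.8)), (30, 0, None)]
t plate 1164 [ 577.8 -181.6] [ 93.7 132.2] 15.02
t front [(0, 0, None), (3, 0, None), (6, 0, None), (9, 0, None), (12, 0, None), (15, 0, None), (18, 0, None), (21, 1, np.float64(-35.5)), (24, 2, np.float64(-40.1)), (27, 3, np.float64(-36.2)), (30, 4, np.float64(-41.4))]
t back [(0, 37, np.float64(53.2)), (3, 11, np.float64(53.1)), (6, 1, np.float64(57.0)), (9, 0, None), (12, 0, None), (15, 0, None), (18, 1, np.float64(36.3)), (21, 20, np.float64(41.1)), (24, 82, np.float64(39.5)), (27, 89, np.float64(40.9)), (30, 32, np.float64(39.3))]
```

The lip is on the robot side: the front edge face reaches down to z ≈ 17 mm, and the back one does not. The cover centre is (0.578, -0.1815) with yaw 0.272, so no half turn is needed.

Emit:
send_rows(
  deltas="1.1 -0.9 -0.5 0 0 -0.13;1.1 -0.9 -0.5 0 0 -0.13;1.1 -0.9 -0.5 0 0 -0.13;1.1 -0.9 -0.5 0 0 -0.13;1.1 -0.9 -0.5 0 0 -0.13;1.1 -0.9 -0.5 0 0 -0.13;1.1 -0.9 -0.5 0 0 -0.13;1.1 -0.9 -0.5 0 0 -0.13;1.1 -0.9 -0.5 0 0 -0.13;1.1 -0.9 -0.5 0 0 -0.13;0 0 0 0 0 0;0 0 0 0 0 0",
)

```text
clock: 10.0
tool_pos: [0.5777, -0.1773, 0.3055]
tool_rot: [[-0.271, 0.963, -0.0], [0.963, 0.271, 0.0], [0.0, -0.0, -1.0]]
contact_force: [-0.2, -0.7, 0.1]
grip_width: 0.0851
grasp_force: 0.0
```

Emit:
send_rows(
  deltas="0 -0.2 -2.5 0 0 0;0 -0.2 -2.5 0 0 0;0 0 -2.5 0 0 0;0 0 -2 0 0 0;0 0 -0.7 0 0 0;0 0 0 0 0 0",
)

```text
clock: 10.75
tool_pos: [0.5779, -0.1822, 0.2037]
tool_rot: [[-0.267, 0.964, -0.0], [0.964, 0.267, 0.0], [0.0, -0.0, -1.0]]
contact_force: [0.2, -0.1, -0.7]
grip_width: 0.0848
grasp_force: 0.0
```

Emit:
send_rows(
  deltas="0 0 0 0 0 0;0 0 0 0 0 0;0 0 0 0 0 0;0 0 0 0 0 0;0 0 0 0 0 0;0 0 0 0 0 0",
  hand=0,
)

```text
clock: 11.5
tool_pos: [0.578, -0.1823, 0.2038]
tool_rot: [[-0.267, 0.964, 0.0], [0.964, 0.267, -0.0], [-0.0, 0.0, -1.0]]
contact_force: [-1.7, 0.7, 6.1]
grip_width: 0.0146
grasp_force: 58.7
```

Emit:
send_rows(
  deltas="0 0 0.5 0 0 0;0 0 1.5 0 0 0;0 0 3 0 0 0;0 0 3 0 0 0;0 0 3 0 0 0;0 0 2 0 0 0;0 0 1 0 0 0;0 0 0 0 0 0",
)

```text
clock: 12.5
tool_pos: [0.5779, -0.1823, 0.344]
tool_rot: [[-0.267, 0.964, 0.001], [0.964, 0.267, -0.0], [-0.0, 0.001, -1.0]]
contact_force: [0.1, -0.2, -2.0]
grip_width: 0.0148
grasp_force: 58.6
```

Emit:
send_rows(
  deltas="-0.2 1.2 0 0 0 0;-0.3 2.1 0 0 0 0;-0.4 2.5 0 0 0 -0.02;-0.4 2.5 0 0 0 -0.025;-0.4 2.5 0 0 0 -0.025;-0.4 2.5 0 0 0 -0.025;-0.4 2.5 0 0 0 -0.025;-0.4 2.5 0 0 0 -0.025;-0.4 2.5 0 0 0 -0.025;-0.4 2.5 0 0 0 -0.025;-0.4 2.5 0 0 0 -0.025;-0.4 2.5 0 0 0 -0.025;-0.4 2.5 0 0 0 0;-0.2 2 0 0 0 0;-0.2 1 0 0 0 0;0 0 0 0 0 0;0 0 0 0 0 0",
)

```text
clock: 14.62
tool_pos: [0.5249, 0.1551, 0.3435]
tool_rot: [[-0.024, 1.0, -0.0], [1.0, 0.024, -0.0], [-0.0, -0.0, -1.0]]
contact_force: [-0.0, 0.5, -1.5]
grip_width: 0.0149
grasp_force: 58.5
```

Run:
```python
from h import *
c=capture("wrist"); T=capture("top"); S=capture("scene"); s=read_state(); tp=np.array(s["tool_pos"]); print(tp,np.round(s["tool_rot"],3),s["grip_width"],s["contact_force"])
cv2.imwrite("pics/w6.png",c["color"]); cv2.imwrite("pics/s6.png",S["color"])
for n,k in (("w",c),("t",T),("s",S)):
    p,u,v=pts(k); col=k["color"][v,u].astype(int)
    roi=(abs(p[:,0]-tp[0])<.1)&(abs(p[:,1]-tp[1])<.1)
    m=roi&(col.min(1)>110)&(abs(p[:,2]-(tp[2]-.1768))<.012)
    if m.sum()<20: print(n,m.sum()); continue
    r=cv2.minAreaRect((p[m][:,:2]*1000).astype(np.float32)); print(n,m.sum(),np.round(r[0],1),np.round(r[1],1),round(r[2],2),np.median(p[m],0)[2].round(4))
```

```text
[0.52501488 0.15510676 0.34351124] [[-0.024  1.     0.   ]
 [ 1.     0.024 -0.   ]
 [-0.     0.    -1.   ]] 0.0143503535825905 [-1.22222033 -0.42194581 -1.36740486]
w 20324 [523.7 155.2] [ 94.3 131.5] 1.31 0.1669
t 595 [524.6 106.9] [91.3 31.5] 0.93 0.167
s 749 [522.6 155.2] [ 94. 135.] 0.97 0.1656
```

View pics/w6.png

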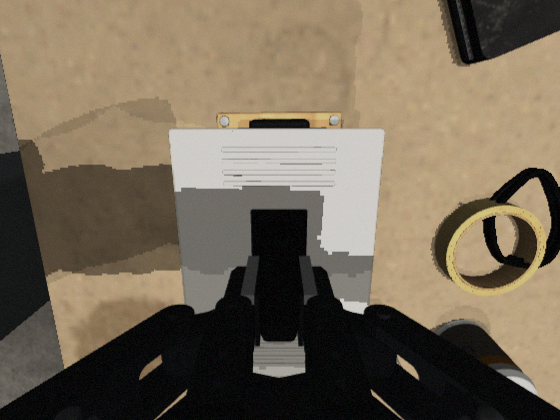

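The cover hangs level and square over the box: its edge is at rows 128+ and the board's far edge with screws is at (224,121) and (335,121). I'll shift -4 mm in y and lower it.

Emit:
send_rows(
  deltas="0.05 -0.4 0 0 0 0;0 0 -2 0 0 0;0 0 -2 0 0 0;0 0 -2 0 0 0;0 0 -1.2 0 0 0;0 0 0 0 0 0;0 0 0 0 0 0",
)

```text
clock: 15.65
tool_pos: [0.5256, 0.1516, 0.2721]
tool_rot: [[-0.025, 1.0, 0.001], [1.0, 0.025, 0.0], [0.0, 0.001, -1.0]]
contact_force: [-0.3, -0.2, -2.0]
grip_width: 0.015
grasp_force: 58.6
```

Run:
```python
from h import *
c=capture("wrist"); S=capture("scene"); s=read_state(); tp=np.array(s["tool_pos"]); print(tp)
np.save("w7.npy",c,allow_pickle=True)
for n,k in (("w",c),("s",S)):
    p,u,v=pts(k); col=k["color"][v,u].astype(int)
    roi=(abs(p[:,0]-tp[0])<.1)&(abs(p[:,1]-tp[1])<.11)
    m=roi&(col.min(1)>110)&(abs(p[:,2]-(tp[2]-.1768))<.006)
    r=cv2.minAreaRect((p[m][:,:2]*1000).astype(np.float32)); print(n,m.sum(),np.round(r[0],1),np.round(r[1],1),round(r[2],2))
    m=roi&(p[:,2]>.007)&(p[:,2]<.016)&(col[:,2]>col[:,0]+30)
    if m.sum()>10:q=p[m];print(n,"board",m.sum(),np.percentile(q,[.5,99.5],axis=0).round(4).tolist())
b=proj(S,[[x,y,z] for x in(.44,.6) for y in(.06,.25) for z in(0,.12)]); l,t=b.min(0).astype(int);R,B=b.max(0).astype(int)
cv2.imwrite("pics/s7.png",cv2.resize(S["color"][t:B,l:R],None,fx=5,fy=5,interpolation=cv2.INTER_CUBIC))
```

```text
[0.52553624 0.15171524 0.27209028]
w 20587 [524.5 151.8] [ 94.1 131.5] 1.46
w board 2038 [[0.4691, 0.213, 0.0095], [0.5774, 0.2276, 0.0139]]
s 799 [523.2 151.5] [ 95.4 133.8] 1.22
s board 483 [[0.4677, 0.0747, 0.0072], [0.5802, 0.2226, 0.0137]]
```

View pics/s7.png

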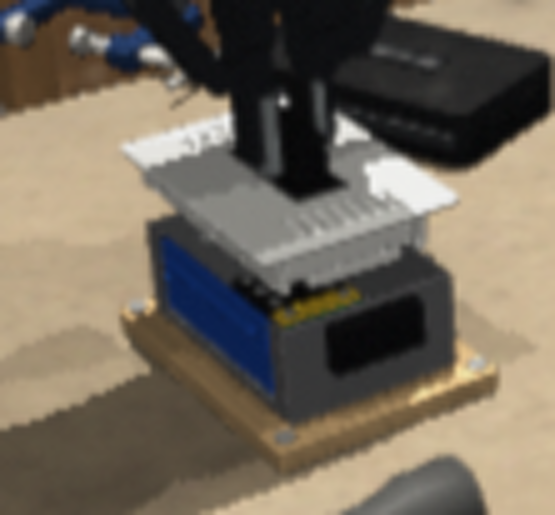

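The flap is flush shut (crop 215,310), and the cover is centred above with its lip on the flap side. I'll lower it onto the rollers.

Emit:
send_rows(
  deltas="0 0 -0.5 0 0 0;0 0 -0.5 0 0 0;0 0 -0.4 0 0 0;0 0 -0.3 0 0 0;0 0 -0.2 0 0 0;0 0 0 0 0 0",
)

```text
clock: 16.5
tool_pos: [0.5254, 0.1517, 0.2524]
tool_rot: [[-0.025, 1.0, -0.0], [1.0, 0.025, -0.0], [-0.0, -0.0, -1.0]]
contact_force: [-0.3, 0.1, -0.6]
grip_width: 0.0146
grasp_force: 58.6
```

Emit:
send_rows(
  deltas="0 0 -0.2 0 0 0;0 0 -0.2 0 0 0;0 0 -0.2 0 0 0;0 0 0 0 0 0",
)

```text
clock: 17.0
tool_pos: [0.5255, 0.1516, 0.2468]
tool_rot: [[-0.025, 1.0, 0.0], [1.0, 0.025, 0.0], [0.0, 0.0, -1.0]]
contact_force: [-0.6, -1.1, 6.1]
grip_width: 0.0147
grasp_force: 59.6
```

Emit:
send_rows(
  deltas="0 0 -0.2 0 0 0;0 0 -0.2 0 0 0;0 0 -0.15 0 0 0;0 0 0 0 0 0",
)

```text
clock: 17.5
tool_pos: [0.5254, 0.1517, 0.2405]
tool_rot: [[-0.025, 1.0, -0.0], [1.0, 0.025, -0.0], [-0.0, -0.0, -1.0]]
contact_force: [4.3, 0.2, -16.7]
grip_width: 0.0145
grasp_force: 58.6
```

The catches are now pulling it in. I'll press it home.

Emit:
send_rows(
  deltas="0 0 -0.15 0 0 0;0 0 -0.15 0 0 0;0 0 -0.1 0 0 0;0 0 0 0 0 0",
)

```text
clock: 18.0
tool_pos: [0.5253, 0.1516, 0.2386]
tool_rot: [[-0.025, 1.0, 0.001], [1.0, 0.025, 0.001], [0.001, 0.001, -1.0]]
contact_force: [-7.9, -2.2, 30.1]
grip_width: 0.0146
grasp_force: 64.8
```

Run:
```python
from h import *
c=capture("wrist"); S=capture("scene"); s=read_state(); tp=np.array(s["tool_pos"]); print(tp,s["contact_force"])
for n,k in (("w",c),("s",S)):
    p,u,v=pts(k); col=k["color"][v,u].astype(int)
    m=(abs(p[:,0]-tp[0])<.07)&(abs(p[:,1]-tp[1])<.09)&(col.min(1)>110)&(abs(p[:,2]-.0618)<.008); q=p[m]
    co=np.linalg.lstsq(np.c_[q[:,:2]-tp[:2],np.ones(len(q))],q[:,2],rcond=None)[0]; print(n,m.sum(),"tilt,z",co.round(4))
b=proj(S,[[x,y,z] for x in(.44,.6) for y in(.06,.25) for z in(0,.12)]); l,t=b.min(0).astype(int);R,B=b.max(0).astype(int)
cv2.imwrite("pics/s8.png",cv2.resize(S["color"][t:B,l:R],None,fx=5,fy=5,interpolation=cv2.INTER_CUBIC))
```

```text
[0.52526606 0.15163991 0.23855472] [-7.59428058 -1.68878181 29.67416272]
w 20878 tilt,z [-0.0003 -0.0014  0.0621]
s 801 tilt,z [0.0007 0.0004 0.0608]
```

View pics/s8.png

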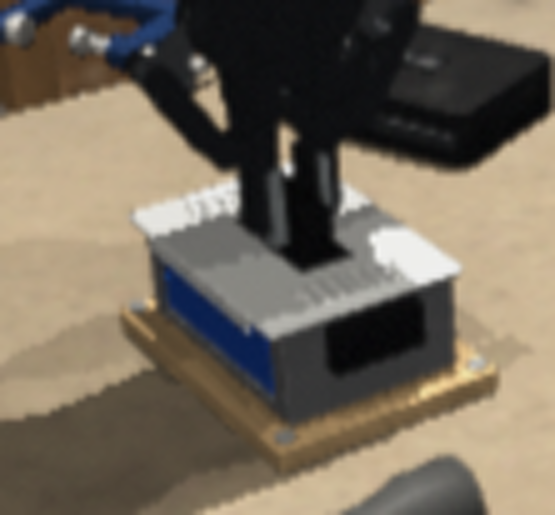

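The cover sits level with its plate top at 62 mm and its lip over the shut flap (crop 200,290). The arm is pressing at about 30 N.

```bash
python3 -c "
from bench import *
print(sign_off())"
```

```text
the job is handed in; nothing more can be done
None
```

The flap is shut and the white cover is on and flush, with its lip over the flap and the gripper still pressing it down at about 30 N; I handed the job in at about 18 s and no verdict came back.

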